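Let only the large ball out of a tipping sorting dish, holding the rest back with a card

ROBOT

A 6-joint arm with a two-finger parallel gripper is mounted at the origin on the work surface. World frame = base frame: x ahead of the robot, y to its left, z up, the work surface at z = 0. Lengths are in m, angles in rad, forces in N, time in s.
With the tool pointing down it reaches from about 0.3 to 0.775 m from the base axis. Payload 14.6 kg.
Tool frame: the origin (TCP) lies on the mounting face of the last link; the fingertips stand 199 mm ahead of it and the grasp point (between the pads) lies 180 mm ahead of it; z points along the fingers, y is the line along which they close (so a half turn about z gives the same grasp; the last joint's range is limited). The gripper opens to 94 mm and grips with 3 to 60 N. Pads are 16 mm wide; open, the fingers measure 119 mm over their backs; the gripper's body (75 mm by 177 mm) begins 78 mm behind the grasp point.
Start: joints at [1.171, 0.3, 1.521, -0, 1.321, -0.067], TCP at [0.18, 0.52, 0.405] pointing down, gripper open.
Joint ranges: [-3.03, 3.03], [-0.79, 2.21], [0.23, 2.52], [-1.04, 4.18], [0, 3.07], [-2.55, 2.55]. Speed limits (rad/s): [2.22, 2.22, 2.57, 3.14, 3.14, 3.14].

INTERFACE

Orientations are given as [roll, pitch, yaw] about the fixed x, y, z axes, in that order (R = Rz(yaw) Ry(pitch) Rx(roll)).
In Python, from station import telemetry, cams, workorder, finder gives the robot as it stands.
- The arm moves only by the tool jog_arm, never from a script. Its argument "rows" is a list of rows, each an object with "gripper": the finger opening in m, from 0 to 0.094; "slide": the shift along the tool's x, y, z in m, a list of three; "spin": the turn about the tool's z in rad. In form: [{"gripper": gripper, "slide": [tx, ty, tz], "spin": spin}, ...]. A call has 1 to 8 rows; each row is the pose to reach, as a shift and turn from the pose commanded when the call began, along the tool's axes at that moment; what a row does not reach only later rows make up. A row lasts 1/10 s, in which the tool goes at most 50 mm and 8.59 degrees, less where a joint would pass 70% of its speed; a pose out of reach is approached as far as the arm can. A call with a gripper value outside its range is refused whole. The fingers move at their own pace and stop on an object; "squeeze" is the grip in N (left out, the last holds). Time passes only in rows, so rows that repeat a pose let the fingers close. It gives the time, the measured TCP pose, the force, the opening and the grip force at its end, in the units of the state.
- telemetry.get_obs(): the state, without advancing time (a new reading comes with each control period).
- cams.camera(name): name is "side" or "top"; returns (picture, depth): 420x560x3 uint8, red, green, blue; 420x560 float32, m along the optical axis (not along the pixel's ray), 0 where there is no reading.
- cams.camera_info(name): a dict with "camera_matrix" (3x3 intrinsics, pixels), "k1" (the pictures are not rectified: a ray, as slopes to the right and down, at radius r is drawn at 1 + k1 r^2 times it, then the intrinsics apply), "R" (3x3) and "t" (3): a world point X has camera coordinates R X + t. Camera axes: x right, y down, z forward; pixel columns grow to the right and rows downward; lengths in m; the calibration is good to about 2 mm. A picture is of the moment at which its call begins. camera_info takes no time and is no camera call.
- workorder.hand_in(): hands the job in; it is judged then, once.
Trained networks look in the newest picture that a camera, given by its name, has taken for a name from the list of things; names that differ only in an ending like _2 or _b are one class to them, and where a whole thing is asked for, a point or a joint stands for the part that bears it (a point fixed in the world has none). Each returns a list of dicts, best first, with "confidence" (0 to 1); they miss things now and then, are a little off and sometimes report something else, mostly with a low value. They report only what shows in the picture. A call takes as long as a camera call. They do not tell look-alikes from the thing itself.
- finder.find_in(target, camera): "point" ([x, y, z] in m, in world coordinates, good to about 4 mm: the middle of the surface that is visible of it).
- finder.masks_of(target, camera): "region" (420x560 bool, what is visible of it).
The state is a dict: "time_s": time; "qpos": joint angles; "joint_vel": joint speeds; "tau": joint torques, N m; "ee_pos": TCP position; "eef_rot": TCP orientation; "force": force on the tool from outside, world axes, zero at the start; "moment": the same for the moment, N m; "grip_width": finger opening in m; "grip_force": force on a finger pad.
Only numpy, scipy, OpenCV 4.12 (cv2) and the standard library are available. Lean on these libraries where they do the work, as an engineer would, in place of code of your own. Each camera call takes 0.05 s, during which the arm holds its last target. There are 200 camera calls.

TASK

Let the large steel ball, and only that one, out of the black sorting dish into the tray below. Take the wider of the two folded aluminium cards, stand it on the dish floor across the open front so that it blocks the two lanes with the small balls and leaves the large ball's lane open, and press down with it to tip the sprung dish until the large ball has rolled out; then lift the card away, keeping the small balls in the dish, and stand it upright on the bench clear of the sorter.

Things in the scene. Friction and masses are not known exactly. Their poses are not given: they have to be found in the camera images.
- card: The wider of two folded aluminium cards standing on the bench: upright blade 88 mm wide (y), 60 tall, 3 thick, with a 60 mm tall wing at each end reaching 28 mm to its +x side; 60 g. Origin: middle of the blade's bottom edge; z up, x normal to the blade. Pinch the blade across its thickness at the middle of its top. On the dish the wings point outwards over the tray. The other card is 50 mm wide.
- sorter: Fixed sorter; origin on the bench under the dish hinge, z up, x out of the dish's open front. Black D-shaped dish: flat floor, hinged about y, 85 mm up at the origin, front edge 62 mm out, inside y -72 to 72, walls 24 mm. Two ridges (y 16 to 34 and -34 to -16, 12 mm high, ending at x 24) part three lanes. Leans 6 degrees back on a spring; 2 to 5 N on the card tips it, stop at 20 degrees forward.
- big_ball_center (a point): Centre of the large steel ball, 24 mm in diameter, 57 g, at the back of one of the two outer lanes (y = 46 or -46 mm of the sorter). At 15 degrees of forward tip balls roll out in about 3 s. To free it alone, stand the card 10 to 25 mm inside the front edge, blade parallel to the edge, its middle 12 to 26 mm off the sorter's x axis, on the side away from this ball.
- small_ball1_center (a point): Centre of a small steel ball, 18 mm in diameter, 24 g, at the back of the other outer lane. Must stay in the dish. The grey tray that catches the large ball lies on the bench below the front edge, x 40 to 150 mm, y -92 to 92 mm of the sorter, walls 46 mm high, far wall 62 mm.
- small_ball2_center (a point): Centre of the other small steel ball, the same size, at the back of the middle lane. Must stay in the dish.
There are look-alikes about, which are no part of the job. Leave any purple look-alike of the card alone. What is shaped like the part that bears big_ball_center but brown is not meant.

How it is judged:
By the outcome, as a careful person would: the job done as asked, in the order asked, and still so for the second after the job is handed in, with the robot touching nothing.
It also fails if it takes over 51 s, if anything falls off the work surface, if the arm or the gripper's body presses on something with over 40 N, if the wrist force passes 120 N, or if a joint passes its speed limit or range.

## Working session

There is one attempt and no reset: what is moved stays moved. The work goes in short steps, Python scripts to look and compute and a tool call to move; the robot and the scene stay as the last step left them, time stands still between calls to the robot, and variables do not carry over. Pictures are saved under pics/ and viewed, at most 10 in all, crops included, and the job is handed in when it is done.

Besides the shell and the picture viewer there is one more tool, called after ">>>" as name(argument=value, ...) on one line, values as JSON. jog_arm: Moves the arm, as the interface text tells. Its arguments: {"type":"object","properties":{"rows":{"type":"array","items":{"type":"object","properties":{"gripper":{"type":"number"},"slide":{"type":"array","items":{"type":"number"}},"spin":{"type":"number"}}}},"squeeze":{"type":"number"}},"required":["rows"]}

```bash
mkdir -p pics; ls
cat > h.py <<'E'
import numpy as np, cv2
from station import telemetry, cams, workorder, finder
def cloud(name):
    im,d=cams.camera(name); return im,d,to_world(name,d)
def to_world(name,d):
    i=cams.camera_info(name);K=np.array(i["camera_matrix"],float);k1=i["k1"]
    v,u=np.mgrid[:420,:560].astype(float)
    pts=np.stack([u.ravel(),v.ravel()],1)[:,None]
    n=cv2.undistortPoints(pts,K,np.array([k1,0,0,0,0.]))[:,0]
    c=np.c_[n,np.ones(len(n))]*d.ravel()[:,None]
    return ((c-np.array(i["t"]))@np.array(i["R"])).reshape(420,560,3)
E
python3 - <<'E'
from h import *
o=telemetry.get_obs();print(o["time_s"],o["ee_pos"],o["eef_rot"])
for c in("top","side"):
    im,d,P=cloud(c); cv2.imwrite(f"pics/{c}0.png",im[:,:,::-1]); np.savez(f"{c}0.npz",im=im,P=P,d=d)
    for t in("card","sorter","big_ball_center","small_ball1_center"):
        for r in finder.find_in(t,c): print(c,t,np.round(r["point"],3),round(r["confidence"],2))
E
```

```text
pics
0.0 [0.17968677 0.51979449 0.4041193 ] [-3.14054771e+00 -8.02414456e-05  2.80875567e+00]
top card [ 0.504 -0.305  0.042] 0.67
top sorter [ 0.56  -0.022  0.05 ] 0.88
top big_ball_center [ 0.483 -0.06   0.1  ] 0.42
top big_ball_center [ 0.464 -0.009  0.091] 0.37
top small_ball1_center [0.485 0.036 0.096] 0.45
side card [ 0.616 -0.248  0.029] 0.9
side card [ 0.506 -0.299  0.033] 0.71
side sorter [0.548 0.003 0.028] 0.56
```

View pics/top0.png

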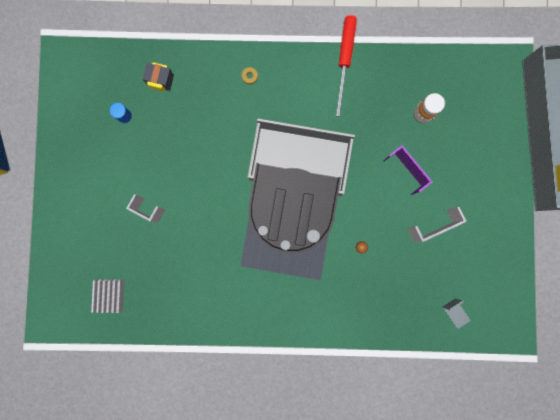

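View pics/side0.png

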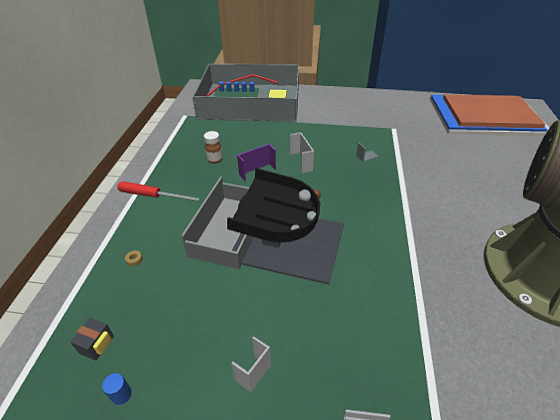

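The top view shows the wide card at about (440,225), with its wings towards image-up (+x world). The big ball is at (313,236), in the −y lane, and the small balls are at (263,231) and (285,245). The narrow card is at (145,210). The purple card at (410,168) and the brown ball at (362,247) are decoys.

```bash
python3 - <<'E'
from h import *
z=np.load("top0.npz");P=z["P"];im=z["im"].astype(int)
def reg(u0,u1,v0,v1,zl,zh):
    Q=P[v0:v1,u0:u1].reshape(-1,3);return Q[(Q[:,2]>zl)&(Q[:,2]<zh)]
def rect(Q,n):
    r=cv2.minAreaRect((Q[:,:2]*1000).astype(np.float32));print(n,len(Q),np.round(r[0],1),np.round(r[1],1),round(r[2],1),np.percentile(Q[:,2],[5,50,95]).round(3))
Q=reg(405,475,200,250,.052,.07);rect(Q,"card top");np.set_printoptions(suppress=True)
z2=np.load("side0.npz")["P"]
Q=z2.reshape(-1,3);Q=Q[(Q[:,2]>.05)&(Q[:,2]<.07)&(Q[:,0]>.42)&(Q[:,0]<.60)&(Q[:,1]<-.22)&(Q[:,1]>-.38)];rect(Q,"card side")
print(Q[::max(1,len(Q)//12)].round(3))
Q=reg(240,360,115,195,.035,.07);rect(Q,"tray")
Q=reg(240,345,165,260,.095,.13);rect(Q,"dish rim")
# floor plane: dark pixels inside lanes
for y0,(u,v) in {"big":(313,236),"s1":(263,231),"s2":(285,245)}.items(): print(y0,P[v-1:v+2,u-1:u+2].reshape(-1,3).mean(0).round(4), P[v-6:v+7,u-6:u+7,2].max())
for u,v in [(272,185),(290,185),(312,190),(268,210),(287,215),(320,215),(278,200),(303,205)]: print(u,v,P[v,u].round(4))
E
python3 - <<'E'
import cv2
for n,a in(("a",(110,290,230,370)),("b",(185,270,400,480))):
    pass
im=cv2.imread("pics/top0.png")
a=cv2.resize(im[110:290,235:365],None,fx=3.2,fy=3.2,interpolation=2);b=cv2.resize(im[190:260,400:480],None,fx=4,fy=4,interpolation=2)
b=cv2.copyMakeBorder(b,0,a.shape[0]-b.shape[0],0,0,0);cv2.imwrite("pics/crop.png",cv2.hconcat([a,b]))
E
```

```text
card top 188 [ 509.6 -292. ] [30.5 89. ] 25.8 [0.053 0.06  0.063]
card side 217 [ 543.4 -273.6] [109.7  93.5] 27.0 [0.051 0.057 0.061]
[[ 0.524 -0.333  0.061]
 [ 0.533 -0.328  0.057]
 [ 0.521 -0.331  0.053]
 [ 0.535 -0.323  0.051]
 [ 0.5   -0.301  0.056]
 [ 0.586 -0.273  0.059]
 [ 0.486 -0.277  0.061]
 [ 0.593 -0.268  0.053]
 [ 0.573 -0.256  0.059]
 [ 0.57  -0.25   0.058]
 [ 0.571 -0.253  0.051]
 [ 0.493 -0.252  0.054]
 [ 0.495 -0.248  0.052]]
tray 849 [632.6 -33.9] [183.9 110.4] 81.4 [0.037 0.048 0.063]
dish rim 1228 [524.6 -18. ] [152.2 148.7] 81.9 [0.095 0.1   0.113]
big [ 0.4808 -0.0567  0.1033] 0.10633271184028166
s1 [0.4879 0.0318 0.096 ] 0.959122592526327
s2 [ 0.4639 -0.0078  0.0939] 0.10216012355376472
272 185 [0.5719 0.0179 0.0855]
290 185 [ 0.5723 -0.0146  0.0875]
312 190 [ 0.5634 -0.0542  0.0931]
268 210 [0.5265 0.0242 0.083 ]
287 215 [ 0.5182 -0.0104  0.0833]
320 215 [ 0.5194 -0.0699  0.0845]
278 200 [0.5439 0.0064 0.0952]
303 205 [ 0.5357 -0.0384  0.0977]
```

View pics/crop.png

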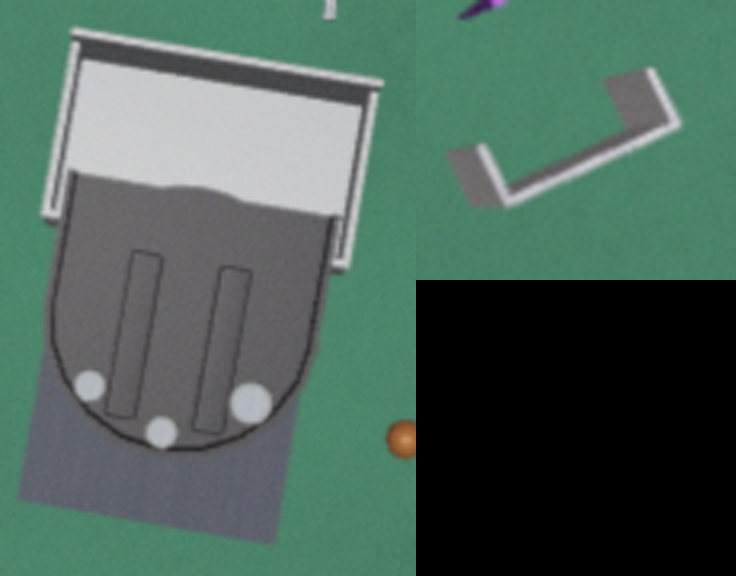

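The crop confirms the blade and wing layout, and the fitted tray measures 184×110 mm as specified. The sorter's yaw is about −8.6°, with its origin near (539,−20) mm. Next I'll refine the card position and set up a move helper.

```bash
cat >> h.py <<'E'
def goto(p,yawdeg):
    "slide+spin for grasp-point world p (m), tool yaw, tool straight down, from present measured pose"
    o=telemetry.get_obs();t=np.array(o["ee_pos"]);r=o["eef_rot"]
    from scipy.spatial.transform import Rotation as Ro
    R=Ro.from_euler("xyz",r).as_matrix()
    s=R.T@(np.array(p)+[0,0,.18]-t);sp=(r[2]-np.radians(yawdeg)+np.pi)%(2*np.pi)-np.pi
    print("t",o["time_s"],"grasp",(t-[0,0,.18]).round(4),"yaw",np.degrees(r[2]).round(2),"slide",s.round(4),"spin",round(sp,4))
E
python3 - <<'E'
from h import *
P=np.load("top0.npz")["P"];Q=P[200:250,405:475].reshape(-1,3);Q=Q[(Q[:,2]>.052)&(Q[:,2]<.07)]*1000
for a in np.radians([24,25,25.8,26.5]):
    x=Q[:,:2]@[np.cos(a),np.sin(a)];y=Q[:,:2]@[-np.sin(a),np.cos(a)]
    b=x<x.min()+6;lo,hi=y.min(),y.max()
    f=np.polyfit(y[b],x[b],1);yc=(lo+hi)/2;xc=np.polyval(f,yc);print(np.degrees(a),f[0],lo,hi,xc,"mid",xc*np.cos(a)-yc*np.sin(a),xc*np.sin(a)+yc*np.cos(a))
goto([.45,.2,.224],135);goto([.497,-.297,.13],115.8)
E
```

```text
24.000000000000004 -0.024748948464248167 -518.6435801499523 -429.7908353411139 333.9650859099546 mid 497.9738024114574 -297.3831381243532
25.0 -0.013243578732343744 -524.490937050105 -435.60656253635597 325.66586129369955 mid 498.0308742508885 -297.4395798865822
25.8 -0.0031760769742979838 -529.1475284994837 -440.16369118735 318.9259401976559 mid 498.07220453615923 -297.538055636827
26.5 0.009017798358545789 -533.3033286153008 -444.0808170543701 312.97948662668006 mid 498.1494312417804 -297.69656574135854
t 0.5 grasp [0.1797 0.5198 0.2246] yaw 160.93 slide [-0.36   -0.2139  0.0006] spin 0.4526
t 0.5 grasp [0.1797 0.5198 0.2246] yaw 160.93 slide [-0.5668 -0.6683  0.0947] spin 0.7877
```

>>> jog_arm(rows=[{"slide": [-0.36, -0.214, 0], "spin": 0.45, "gripper": 0.094}, {"slide": [-0.36, -0.214, 0], "spin": 0.45}, {"slide": [-0.36, -0.214, 0], "spin": 0.45}, {"slide": [-0.36, -0.214, 0], "spin": 0.45}, {"slide": [-0.36, -0.214, 0], "spin": 0.45}, {"slide": [-0.36, -0.214, 0], "spin": 0.45}, {"slide": [-0.5, -0.5, 0.03], "spin": 0.7}, {"slide": [-0.567, -0.668, 0.095], "spin": 0.787}])

```text
$.rows[1]: bad value
```

```bash
python3 -c "
from h import *
goto([.498,-.2975,.12],116)"
```

```text
t 0.5 grasp [0.1797 0.5198 0.2246] yaw 160.93 slide [-0.5679 -0.6685  0.1047] spin 0.7842
```

Every row needs a gripper value.

>>> jog_arm(rows=[{"slide": [-0.36, -0.214, 0], "spin": 0.45, "gripper": 0.094}, {"slide": [-0.36, -0.214, 0], "spin": 0.45, "gripper": 0.094}, {"slide": [-0.36, -0.214, 0], "spin": 0.45, "gripper": 0.094}, {"slide": [-0.36, -0.214, 0], "spin": 0.45, "gripper": 0.094}, {"slide": [-0.36, -0.214, 0], "spin": 0.45, "gripper": 0.094}, {"slide": [-0.36, -0.214, 0], "spin": 0.45, "gripper": 0.094}, {"slide": [-0.5, -0.5, 0], "spin": 0.7, "gripper": 0.094}, {"slide": [-0.567, -0.668, 0.0], "spin": 0.787, "gripper": 0.094}])

```text
time_s: 1.3
ee_pos: [0.3976, 0.1917, 0.4046]
eef_rot: [3.142, 0.0, 2.053]
force: [0.2, -0.7, 0.1]
grip_width: 0.0939
grip_force: 0.0
```

```bash
python3 -c "
from h import *
goto([.498,-.2975,.12],116)"
```

```text
t 1.3 grasp [0.3976 0.1917 0.2246] yaw 117.62 slide [-0.48   -0.1378  0.1046] spin 0.0282
```

>>> jog_arm(rows=[{"slide": [-0.48, -0.138, 0], "spin": 0.028, "gripper": 0.094}, {"slide": [-0.48, -0.138, 0], "spin": 0.028, "gripper": 0.094}, {"slide": [-0.48, -0.138, 0], "spin": 0.028, "gripper": 0.094}, {"slide": [-0.48, -0.138, 0], "spin": 0.028, "gripper": 0.094}, {"slide": [-0.48, -0.138, 0], "spin": 0.028, "gripper": 0.094}, {"slide": [-0.48, -0.138, 0], "spin": 0.028, "gripper": 0.094}, {"slide": [-0.48, -0.138, 0], "spin": 0.028, "gripper": 0.094}, {"slide": [-0.48, -0.138, 0.0], "spin": 0.028, "gripper": 0.094}])

```text
time_s: 2.1
ee_pos: [0.4796, -0.2, 0.4048]
eef_rot: [3.141, 0.0, 2.031]
force: [0.1, 0.7, 0.3]
grip_width: 0.0941
grip_force: 0.0
```

```bash
python3 -c "
from h import *
goto([.498,-.2975,.12],116)"
```

```text
t 2.1 grasp [ 0.4796 -0.2     0.2248] yaw 116.34 slide [-0.0956 -0.0268  0.1048] spin 0.006
```

>>> jog_arm(rows=[{"slide": [-0.096, -0.027, 0.105], "spin": 0.006, "gripper": 0.094}, {"slide": [-0.096, -0.027, 0.105], "spin": 0.006, "gripper": 0.094}, {"slide": [-0.096, -0.027, 0.105], "spin": 0.006, "gripper": 0.094}, {"slide": [-0.096, -0.027, 0.105], "spin": 0.006, "gripper": 0.094}, {"slide": [-0.096, -0.027, 0.105], "spin": 0.006, "gripper": 0.094}])

```text
time_s: 2.6
ee_pos: [0.498, -0.296, 0.2992]
eef_rot: [-3.141, -0.001, 2.024]
force: [0.2, 0.4, 0.5]
grip_width: 0.0941
grip_force: 0.0
```

```bash
python3 -c "
from h import *
goto([.498,-.2975,.049],116)
im,d,P=cloud('side');cv2.imwrite('pics/s1.png',cv2.resize(im[100:250,200:400,::-1],None,fx=3,fy=3))"
```

```text
t 2.6 grasp [ 0.498  -0.296   0.1192] yaw 115.96 slide [-0.0014 -0.0006  0.0702] spin -0.0006
```

View pics/s1.png

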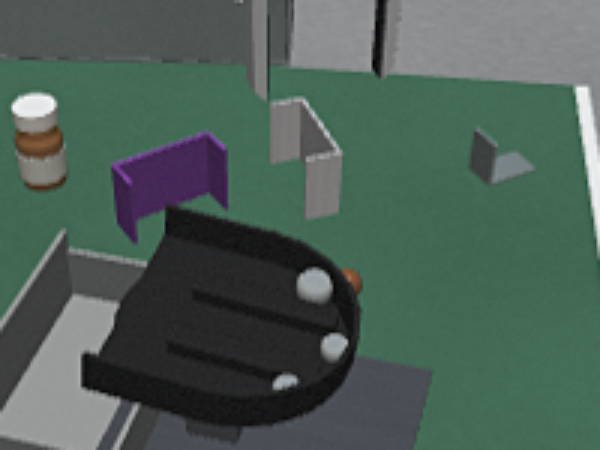

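The picture shows the fingers straddling the wide card. The near purple wing, at crop (125,200), is only about 25 mm from one finger's path, so I'll narrow the opening first.

>>> jog_arm(rows=[{"slide": [-0.001, 0, 0], "spin": 0, "gripper": 0.04}, {"slide": [-0.001, 0, 0], "spin": 0, "gripper": 0.04}, {"slide": [-0.001, 0, 0], "spin": 0, "gripper": 0.04}, {"slide": [-0.001, 0, 0.035], "spin": 0, "gripper": 0.04}, {"slide": [-0.001, 0, 0.07], "spin": 0, "gripper": 0.04}, {"slide": [-0.001, 0, 0.07], "spin": 0, "gripper": 0.04}])

```text
time_s: 3.25
ee_pos: [0.4977, -0.2959, 0.2262]
eef_rot: [-3.138, -0.006, 2.025]
force: [-0.7, 0.1, 0.7]
grip_width: 0.0499
grip_force: 0.0
```

>>> jog_arm(rows=[{"slide": [0, 0, 0], "spin": 0, "gripper": 0}, {"slide": [0, 0, 0], "spin": 0, "gripper": 0}, {"slide": [0, 0, 0], "spin": 0, "gripper": 0}, {"slide": [0, 0, 0], "spin": 0, "gripper": 0}, {"slide": [0, 0, 0], "spin": 0, "gripper": 0}, {"slide": [0, 0, 0], "spin": 0, "gripper": 0}], squeeze=25)

```text
time_s: 3.85
ee_pos: [0.4985, -0.2967, 0.2299]
eef_rot: [3.141, 0.0, 2.025]
force: [-1.0, 0.1, 4.2]
grip_width: 0.0026
grip_force: 25.0
```

```bash
python3 -c "
from h import *
goto([.498,-.2975,.049],116)"
```

```text
t 3.85 grasp [ 0.4985 -0.2967  0.0499] yaw 116.01 slide [-0.0005 -0.0008  0.0009] spin 0.0002
```

>>> jog_arm(rows=[{"slide": [0, 0, -0.05], "spin": 0, "gripper": 0}, {"slide": [0, 0, -0.1], "spin": 0, "gripper": 0}, {"slide": [0, 0, -0.15], "spin": 0, "gripper": 0}, {"slide": [0, 0, -0.15], "spin": 0, "gripper": 0}, {"slide": [0, 0, -0.15], "spin": 0, "gripper": 0}])

```text
time_s: 4.35
ee_pos: [0.4983, -0.2966, 0.3802]
eef_rot: [3.141, 0.001, 2.025]
force: [0.3, -0.4, -1.3]
grip_width: 0.0031
grip_force: 25.0
```

```bash
python3 -c "
from h import *
goto([.5811,-.0069,.2],81.4)
print(telemetry.get_obs()['force'])"
```

```text
t 4.35 grasp [ 0.4983 -0.2966  0.2002] yaw 116.01 slide [0.224  0.2014 0.    ] spin 0.6041
[ 0.3450678  -0.39722643 -1.31142769]
```

>>> jog_arm(rows=[{"slide": [0.028, 0.025, 0], "spin": 0.075, "gripper": 0}, {"slide": [0.056, 0.05, 0], "spin": 0.15, "gripper": 0}, {"slide": [0.084, 0.075, 0], "spin": 0.225, "gripper": 0}, {"slide": [0.112, 0.1, 0], "spin": 0.3, "gripper": 0}, {"slide": [0.14, 0.125, 0], "spin": 0.375, "gripper": 0}, {"slide": [0.168, 0.15, 0], "spin": 0.45, "gripper": 0}, {"slide": [0.196, 0.175, 0], "spin": 0.525, "gripper": 0}, {"slide": [0.224, 0.2015, 0], "spin": 0.604, "gripper": 0}])

```text
time_s: 5.15
ee_pos: [0.5815, -0.0055, 0.3775]
eef_rot: [-3.138, 0.0, 1.418]
force: [0.1, -0.7, 0.1]
grip_width: 0.0028
grip_force: 25.0
```

>>> jog_arm(rows=[{"slide": [0, 0, 0], "spin": 0, "gripper": 0}, {"slide": [0, 0, 0], "spin": 0, "gripper": 0}, {"slide": [0, 0, 0], "spin": 0, "gripper": 0}])

```text
time_s: 5.45
ee_pos: [0.5812, -0.0078, 0.3785]
eef_rot: [-3.14, 0.0, 1.421]
force: [0.7, -0.3, 0.5]
grip_width: 0.003
grip_force: 25.0
```

Run:
```python
from h import *
goto([.5811,-.0069,.2],81.4)
im,d,P=cloud('side');cv2.imwrite('pics/s2.png',cv2.resize(im[100:290,160:380,::-1],None,fx=3,fy=3))
# card bottom z
a=np.radians(-8.6);o=np.array([.5387,-.0197])
Q=P.reshape(-1,3);L=Q.copy();R=np.array([[np.cos(a),np.sin(a)],[-np.sin(a),np.cos(a)]]);L[:,:2]=(Q[:,:2]-o)@R.T
m=(L[:,2]>.125)&(L[:,2]<.208)&(abs(L[:,0]-.05)<.04)&(abs(L[:,1]-.02)<.06);C=L[m]*1000
print(len(C),np.percentile(C,[0.5,5,50,95,99.5],axis=0).round(1))
b=C[(C[:,0]<46)];print("blade",np.percentile(b,[1,50,99],axis=0).round(1))
f=np.polyfit(b[:,1],b[:,0],1);print(f)
```

```text
t 5.45 grasp [ 0.5812 -0.0078  0.1985] yaw 81.41 slide [ 0.0009 -0.0002 -0.0015] spin 0.0002
987 [[ 26.  -25.6 148.9]
 [ 28.6  -7.5 151.8]
 [ 39.2  58.5 181.9]
 [ 65.2  62.7 206.1]
 [ 68.2  63.6 207.9]]
blade [[ 26.1 -25.5 149.3]
 [ 38.3  36.2 181.3]
 [ 45.6  63.  207.9]]
[ 0.06461701 35.35605636]
```

View pics/s2.png

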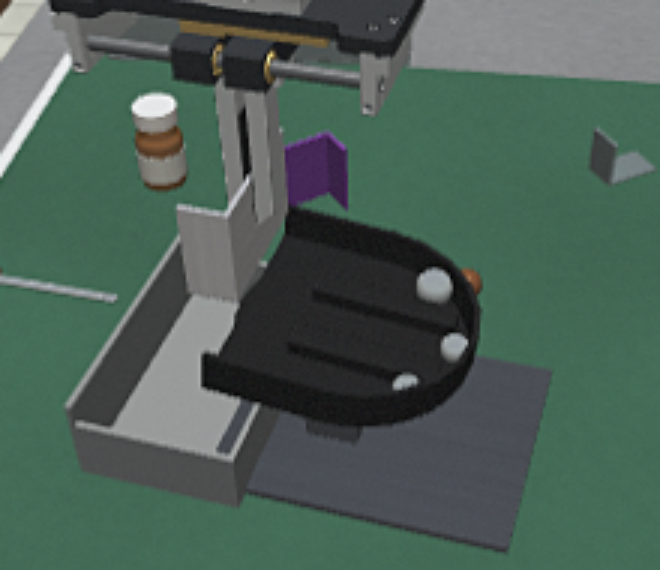

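The card is held square, with the blade spanning y −25 to 63 at x≈39 and the wings pointing out. Now I'll lower it.

>>> jog_arm(rows=[{"slide": [0.001, 0, 0.02], "spin": 0, "gripper": 0}, {"slide": [0.001, 0, 0.035], "spin": 0, "gripper": 0}, {"slide": [0.001, 0, 0.048], "spin": 0, "gripper": 0}, {"slide": [0.001, 0, 0.053], "spin": 0, "gripper": 0}, {"slide": [0.001, 0, 0.056], "spin": 0, "gripper": 0}, {"slide": [0.001, 0, 0.058], "spin": 0, "gripper": 0}, {"slide": [0.001, 0, 0.06], "spin": 0, "gripper": 0}, {"slide": [0.001, 0, 0.062], "spin": 0, "gripper": 0}])

```text
time_s: 6.3
ee_pos: [0.5816, -0.0061, 0.3183]
eef_rot: [3.14, 0.0, 1.421]
force: [0.1, -1.1, 3.3]
grip_width: 0.0026
grip_force: 25.0
```

>>> jog_arm(rows=[{"slide": [0, 0, 0.002], "spin": 0, "gripper": 0}, {"slide": [0, 0, 0.004], "spin": 0, "gripper": 0}, {"slide": [0, 0, 0.006], "spin": 0, "gripper": 0}, {"slide": [0, 0, 0.008], "spin": 0, "gripper": 0}, {"slide": [0, 0, 0.01], "spin": 0, "gripper": 0}, {"slide": [0, 0, 0.012], "spin": 0, "gripper": 0}, {"slide": [0, 0, 0.013], "spin": 0, "gripper": 0}, {"slide": [0, 0, 0.013], "spin": 0, "gripper": 0}])

```text
time_s: 7.1
ee_pos: [0.5813, -0.006, 0.3042]
eef_rot: [-3.14, 0.0, 1.421]
force: [-1.0, -1.2, 4.0]
grip_width: 0.0028
grip_force: 25.0
```

Run:
```python
from h import *
goto([.5811,-.0069,.122],81.4)
im,d,P=cloud('side');cv2.imwrite('pics/s3.png',cv2.resize(im[100:290,160:380,::-1],None,fx=3,fy=3))
```

```text
t 7.1 grasp [ 0.5813 -0.006   0.1242] yaw 81.41 slide [-0.001  -0.0001  0.0022] spin 0.0001
```

View pics/s3.png

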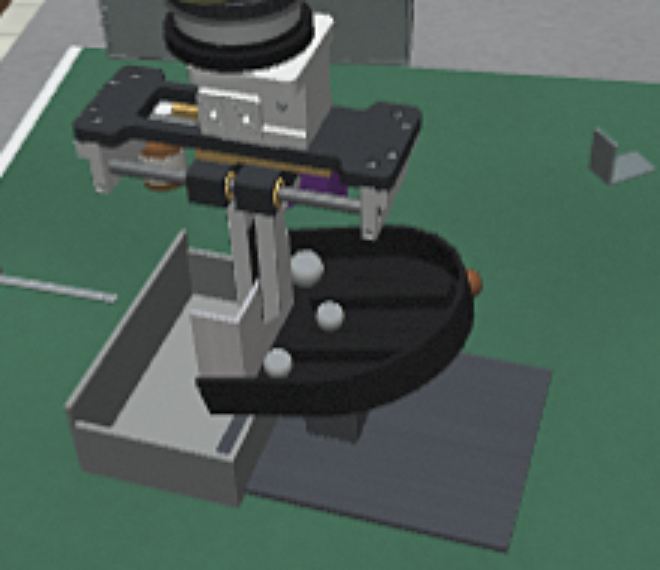

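The dish is tipped and the balls are rolling, with the small ones reaching the blade. I'll press a little more and wait.

>>> jog_arm(rows=[{"slide": [0, 0, 0.001], "spin": 0, "gripper": 0}, {"slide": [0, 0, 0.002], "spin": 0, "gripper": 0}, {"slide": [0, 0, 0.002], "spin": 0, "gripper": 0}, {"slide": [0, 0, 0.002], "spin": 0, "gripper": 0}, {"slide": [0, 0, 0.002], "spin": 0, "gripper": 0}, {"slide": [0, 0, 0.002], "spin": 0, "gripper": 0}, {"slide": [0, 0, 0.002], "spin": 0, "gripper": 0}, {"slide": [0, 0, 0.002], "spin": 0, "gripper": 0}])

```text
time_s: 7.95
ee_pos: [0.5815, -0.006, 0.3027]
eef_rot: [3.142, -0.0, 1.421]
force: [0.0, 0.8, 4.0]
grip_width: 0.0029
grip_force: 25.0
```

>>> jog_arm(rows=[{"slide": [0, 0, 0], "spin": 0, "gripper": 0}, {"slide": [0, 0, 0], "spin": 0, "gripper": 0}, {"slide": [0, 0, 0], "spin": 0, "gripper": 0}, {"slide": [0, 0, 0], "spin": 0, "gripper": 0}, {"slide": [0, 0, 0], "spin": 0, "gripper": 0}, {"slide": [0, 0, 0], "spin": 0, "gripper": 0}, {"slide": [0, 0, 0], "spin": 0, "gripper": 0}, {"slide": [0, 0, 0], "spin": 0, "gripper": 0}])

```text
time_s: 8.75
ee_pos: [0.5815, -0.006, 0.3027]
eef_rot: [3.141, -0.0, 1.421]
force: [0.7, 2.6, 3.7]
grip_width: 0.003
grip_force: 25.0
```

Run:
```python
from h import *
im,d,P=cloud('side');im2,_,_=cloud('top');a=cv2.resize(im[140:290,160:350,::-1],None,fx=2.4,fy=2.4);b=cv2.resize(im2[110:260,235:365,::-1],None,fx=2.4,fy=2.4)
cv2.imwrite('pics/s4.png',cv2.hconcat([a,b]))
for c in("side","top"):
  for t in("big_ball_center","small_ball1_center"):
    for r in finder.find_in(t,c): print(c,t,np.round(r["point"],3),round(r["confidence"],2))
```

```text
side big_ball_center [ 0.658 -0.079  0.026] 0.41
side small_ball1_center [0.577 0.027 0.092] 0.61
top big_ball_center [ 0.467 -0.154  0.018] 0.67
```

View pics/s4.png

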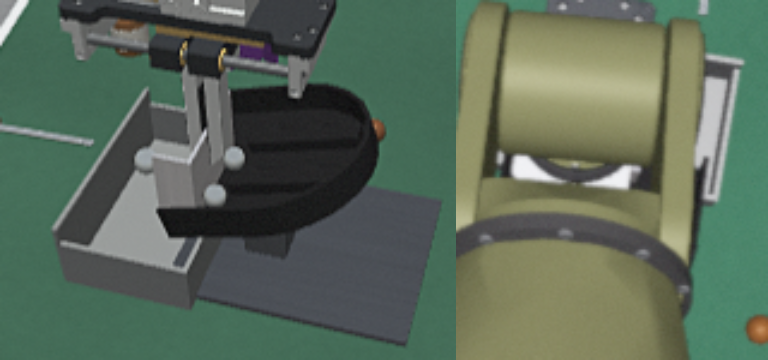

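The big ball is in the tray (about (145,160) in the left panel), and the small balls rest against the blade at (234,157) and (214,195). I'll raise slowly so the dish leans back while the card still blocks it.

>>> jog_arm(rows=[{"slide": [0, 0, -0.002], "spin": 0, "gripper": 0}, {"slide": [0, 0, -0.004], "spin": 0, "gripper": 0}, {"slide": [0, 0, -0.006], "spin": 0, "gripper": 0}, {"slide": [0, 0, -0.008], "spin": 0, "gripper": 0}, {"slide": [0, 0, -0.01], "spin": 0, "gripper": 0}, {"slide": [0, 0, -0.012], "spin": 0, "gripper": 0}, {"slide": [0, 0, -0.014], "spin": 0, "gripper": 0}, {"slide": [0, 0, -0.016], "spin": 0, "gripper": 0}])

```text
time_s: 9.85
ee_pos: [0.5814, -0.006, 0.3186]
eef_rot: [-3.141, 0.0, 1.421]
force: [0.6, -0.0, 1.4]
grip_width: 0.003
grip_force: 25.0
```

>>> jog_arm(rows=[{"slide": [0, 0, -0.001], "spin": 0, "gripper": 0}, {"slide": [0, 0, -0.002], "spin": 0, "gripper": 0}, {"slide": [0, 0, -0.002], "spin": 0, "gripper": 0}, {"slide": [0, 0, -0.002], "spin": 0, "gripper": 0}, {"slide": [0, 0, -0.002], "spin": 0, "gripper": 0}, {"slide": [0, 0, -0.002], "spin": 0, "gripper": 0}, {"slide": [0, 0, -0.002], "spin": 0, "gripper": 0}, {"slide": [0, 0, -0.002], "spin": 0, "gripper": 0}])

```text
time_s: 10.65
ee_pos: [0.5815, -0.006, 0.3206]
eef_rot: [-3.141, -0.0, 1.421]
force: [-1.9, 0.3, 1.4]
grip_width: 0.0026
grip_force: 25.0
```

>>> jog_arm(rows=[{"slide": [0, 0, 0], "spin": 0, "gripper": 0}, {"slide": [0, 0, 0], "spin": 0, "gripper": 0}, {"slide": [0, 0, 0], "spin": 0, "gripper": 0}, {"slide": [0, 0, 0], "spin": 0, "gripper": 0}, {"slide": [0, 0, 0], "spin": 0, "gripper": 0}, {"slide": [0, 0, 0], "spin": 0, "gripper": 0}, {"slide": [0, 0, 0], "spin": 0, "gripper": 0}, {"slide": [0, 0, 0], "spin": 0, "gripper": 0}])

```text
time_s: 11.45
ee_pos: [0.5815, -0.006, 0.3207]
eef_rot: [3.141, 0.0, 1.421]
force: [-1.4, 0.3, 2.1]
grip_width: 0.0029
grip_force: 25.0
```

>>> jog_arm(rows=[{"slide": [0, 0, 0], "spin": 0, "gripper": 0}, {"slide": [0, 0, 0], "spin": 0, "gripper": 0}, {"slide": [0, 0, 0], "spin": 0, "gripper": 0}, {"slide": [0, 0, 0], "spin": 0, "gripper": 0}, {"slide": [0, 0, 0], "spin": 0, "gripper": 0}, {"slide": [0, 0, 0], "spin": 0, "gripper": 0}, {"slide": [0, 0, 0], "spin": 0, "gripper": 0}, {"slide": [0, 0, 0], "spin": 0, "gripper": 0}])

```text
time_s: 12.25
ee_pos: [0.5815, -0.006, 0.3206]
eef_rot: [-3.142, -0.0, 1.421]
force: [-1.6, 0.3, 1.4]
grip_width: 0.0028
grip_force: 25.0
```

Run:
```python
from h import *
goto([.498,-.2975,.2],116)
im,d,P=cloud('side');cv2.imwrite('pics/s5.png',cv2.resize(im[120:290,160:360,::-1],None,fx=2.5,fy=2.5))
```

```text
t 12.25 grasp [ 0.5815 -0.006   0.1406] yaw 81.41 slide [-0.3007 -0.039  -0.0594] spin -0.6038
```

View pics/s5.png

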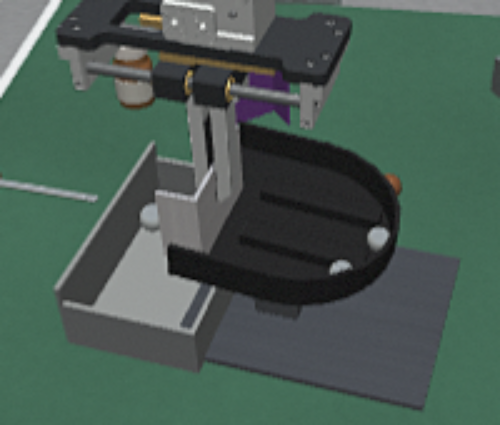

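Both small balls are back at the rear of their lanes and the big ball is in the tray. I'll lift straight up, then go back to the card's original clear spot.

>>> jog_arm(rows=[{"slide": [0, 0, -0.01], "spin": 0, "gripper": 0}, {"slide": [0, 0, -0.03], "spin": 0, "gripper": 0}, {"slide": [0, 0, -0.06], "spin": 0, "gripper": 0}, {"slide": [-0.03, -0.004, -0.075], "spin": -0.06, "gripper": 0}, {"slide": [-0.06, -0.008, -0.075], "spin": -0.12, "gripper": 0}, {"slide": [-0.09, -0.012, -0.075], "spin": -0.18, "gripper": 0}, {"slide": [-0.12, -0.016, -0.075], "spin": -0.24, "gripper": 0}, {"slide": [-0.15, -0.02, -0.075], "spin": -0.3, "gripper": 0}])

```text
time_s: 13.1
ee_pos: [0.5388, -0.1524, 0.3964]
eef_rot: [3.141, 0.0, 1.723]
force: [-0.6, 0.3, 0.4]
grip_width: 0.0027
grip_force: 25.0
```

```bash
python3 -c "
from h import *
goto([.495,-.2985,.12],116)"
```

```text
t 13.1 grasp [ 0.5388 -0.1524  0.2164] yaw 98.74 slide [-0.1377 -0.0656  0.0964] spin -0.3012
```

>>> jog_arm(rows=[{"slide": [-0.03, -0.015, 0], "spin": -0.06, "gripper": 0}, {"slide": [-0.06, -0.03, 0], "spin": -0.12, "gripper": 0}, {"slide": [-0.09, -0.045, 0.02], "spin": -0.2, "gripper": 0}, {"slide": [-0.12, -0.058, 0.04], "spin": -0.26, "gripper": 0}, {"slide": [-0.138, -0.066, 0.07], "spin": -0.301, "gripper": 0}, {"slide": [-0.138, -0.066, 0.096], "spin": -0.301, "gripper": 0}, {"slide": [-0.138, -0.066, 0.096], "spin": -0.301, "gripper": 0}, {"slide": [-0.138, -0.066, 0.096], "spin": -0.301, "gripper": 0}])

```text
time_s: 13.9
ee_pos: [0.495, -0.2976, 0.3007]
eef_rot: [3.141, 0.0, 2.022]
force: [0.6, 0.4, 0.0]
grip_width: 0.0025
grip_force: 25.0
```

Run:
```python
from h import *
goto([.495,-.2985,.05],116)
im,d,P=cloud('side');Q=P.reshape(-1,3)*1000
m=(abs(Q[:,0]-505)<45)&(abs(Q[:,1]+290)<55)&(Q[:,2]>25)&(Q[:,2]<135);print(m.sum(),np.percentile(Q[m],[.5,3,50],axis=0).round(1))
```

```text
t 13.9 grasp [ 0.495  -0.2976  0.1207] yaw 115.84 slide [-0.0008 -0.0004  0.0707] spin -0.0028
667 [[ 475.3 -335.7   71. ]
 [ 476.6 -334.    73.2]
 [ 498.9 -284.7  109.7]]
```

>>> jog_arm(rows=[{"slide": [0, 0, 0.03], "spin": 0, "gripper": 0}, {"slide": [0, 0, 0.055], "spin": 0, "gripper": 0}, {"slide": [0, 0, 0.064], "spin": 0, "gripper": 0}, {"slide": [0, 0, 0.067], "spin": 0, "gripper": 0}, {"slide": [0, 0, 0.069], "spin": 0, "gripper": 0}, {"slide": [0, 0, 0.07], "spin": 0, "gripper": 0}, {"slide": [0, 0, 0.0705], "spin": 0, "gripper": 0}, {"slide": [0, 0, 0.0705], "spin": 0, "gripper": 0}])

```text
time_s: 14.75
ee_pos: [0.4948, -0.2978, 0.2299]
eef_rot: [3.141, 0.001, 2.022]
force: [0.1, -0.2, 3.2]
grip_width: 0.0028
grip_force: 25.0
```

>>> jog_arm(rows=[{"slide": [0, 0, 0], "spin": 0, "gripper": 0.012}, {"slide": [0, 0, 0], "spin": 0, "gripper": 0.025}, {"slide": [0, 0, 0], "spin": 0, "gripper": 0.04}, {"slide": [0, 0, 0], "spin": 0, "gripper": 0.04}, {"slide": [0, 0, -0.02], "spin": 0, "gripper": 0.04}, {"slide": [0, 0, -0.06], "spin": 0, "gripper": 0.04}, {"slide": [0, 0, -0.1], "spin": 0, "gripper": 0.04}, {"slide": [0, 0, -0.14], "spin": 0, "gripper": 0.04}])

```text
time_s: 15.55
ee_pos: [0.4945, -0.2975, 0.3707]
eef_rot: [-3.141, -0.0, 2.022]
force: [0.2, -0.0, -0.5]
grip_width: 0.0396
grip_force: 0.0
```

>>> jog_arm(rows=[{"slide": [-0.02, 0, 0], "spin": 0, "gripper": 0.04}, {"slide": [-0.02, 0, 0], "spin": 0, "gripper": 0.04}, {"slide": [-0.02, 0, 0], "spin": 0, "gripper": 0.04}])

```text
time_s: 15.85
ee_pos: [0.5032, -0.3155, 0.3682]
eef_rot: [-3.141, -0.002, 2.021]
force: [-0.7, -0.9, 0.6]
grip_width: 0.0401
grip_force: 0.0
```

Run:
```python
from h import *
im,d,P=cloud('side');cv2.imwrite('pics/s6.png',cv2.resize(im[90:290,160:400,::-1],None,fx=3,fy=3))
print(telemetry.get_obs()["joint_vel"])
```

```text
[ 0.00410865 -0.00274121  0.00405468  0.00116472  0.00311069 -0.00066104]
```

View pics/s6.png

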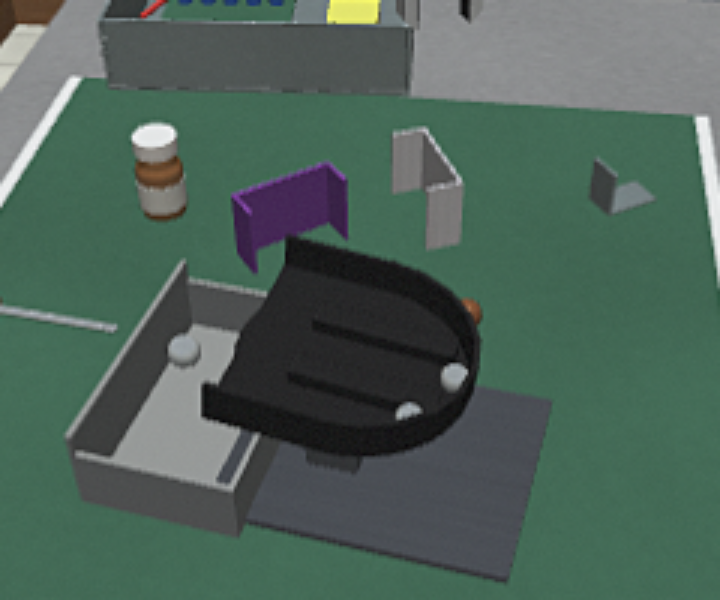

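The card stands upright and free at (425,185), the big ball is in the tray at (184,350), and both small balls are at the back of the dish at (454,377) and (408,412). I'm handing in.

```bash
python3 -c "
from h import *
print(workorder.hand_in())"
```

```text
the job is handed in; nothing more can be done
None
```

The job is handed in: the last picture shows the large ball in the tray, both small balls still in the dish, and the wide card upright on the bench clear of the sorter, at about 16 s of the 51 s allowed.

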